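# Third hand: press the spice-rack crosspiece against its back rail

## Robot

A 6-joint arm with a two-finger parallel gripper is mounted at the origin on a cart in front of the work surface, level with it; the furniture and walls round the work are solid. World frame = base frame: x ahead of the robot, y to its left, z up, the work surface at z = 0. Lengths are in mm, angles in degrees, forces in N, time in s.
With the tool pointing down it reaches from about 300 to 750 mm from the base axis. Payload 8.5 kg.
Tool frame: the origin (TCP) lies between the finger pads; the fingertips stand 19 mm ahead of it and the grasp point (between the pads) is the TCP; z points along the fingers, y is the line along which they close (so a half turn about z gives the same grasp; the last joint's range is limited). The gripper opens to 85 mm and grips with 20 to 120 N. Pads are 22 mm wide; open, the fingers measure 114 mm over their backs; the gripper's body (76 mm by 85 mm) begins 54 mm behind the grasp point. The pads swing forward as they close: fully open they stand 13 mm farther back than shut.
Start: joints at [55.044, 21.807, 74.336, -0, 83.858, -12.336], TCP at [211.533, 507.675, 250.322] pointing down, gripper open.
Joint ranges: [-178.18, 178.18], [-50.72, 133.34], [12.68, 142.11], [-81.47, 261.47], [9.98, 163.14], [-165.26, 165.26]. Speed limits (degrees/s): [136.94, 136.94, 180, 180, 180, 180].

## Interface

Orientations are given as a 3x3 rotation matrix whose columns are the frame's x, y, z axes.
In Python, from rig import ctrl, imaging, job gives the robot as it stands.
- The arm moves only by the shell command python3 -m jog 'ROWS' [OPENING] [FORCE]. ROWS is a JSON object of lists of equal length, an entry for each row: "translation": the shift along the tool's x, y, z in m, a list of three; "turn": the turn about the tool's z in rad. A call has 1 to 5 rows; each row is the pose to reach, as a shift and turn from the pose commanded when the call began, along the tool's axes at that moment; what a row does not reach only later rows make up. A row lasts 1/8 s, in which the tool goes at most 62.5 mm and 10.7 degrees, less where a joint would pass 70% of its speed; a pose out of reach is approached as far as the arm can. A call with a gripper value outside its range is refused whole. OPENING is the closure, from 0 (fully open) to 1 (shut), set as the call begins (- or left out, the last holds). The fingers move at their own pace and stop on an object; FORCE is the grip in N (left out, the last holds). Time passes only in rows, so rows that repeat a pose let the fingers close. It gives the time, the measured TCP pose, the force, the opening and the grip force at its end, in the units of the state.
- ctrl.state(): the state, without advancing time (a new reading comes with each control period).
- imaging.read_camera(name): name is "scene" or "top" or "wrist"; returns the picture (384x512x3 uint8, blue, green, red); there is no depth.
- imaging.camera_model(name): a dict with "fovy" (degrees; the focal length in pixels is half the picture's height over the tangent of half this angle, whatever the lens; pixels are square), "cx", "cy" (the principal point, pixels), "D" ([k1, k2, p1, p2, k3] as OpenCV has them; the pictures are not rectified), "R" (3x3) and "t" (3): a world point X has camera coordinates R X + t; the wrist camera has in their place "T_tool_cam" (4x4, takes a point from camera to tool coordinates, whose origin is the TCP and whose axes are the flange's). Camera axes: x right, y down, z forward; pixel columns grow to the right and rows downward; lengths in mm; the calibration is good to about 2 mm. A picture is of the moment at which its call begins: read the wrist's pose just before it. camera_model takes no time and is no camera call.
- job.hand_in(): hands the job in; it is judged then, once.
The state is a dict: "time": time; "q": joint angles; "joint_vel": joint speeds; "joint_efforts": joint torques, N m; "ee_pos": TCP position; "eef_rot": TCP orientation; "ft_force": force on the tool from outside, world axes, zero at the start; "moment": the same for the moment, N m; "width": finger opening in mm; "gripper_force": force on a finger pad.
Only numpy, scipy, OpenCV 4.12 (cv2) and the standard library are available. Lean on these libraries where they do the work, as an engineer would, in place of code of your own. Each camera call takes 0.05 s, during which the arm holds its last target. There are 200 camera calls.

## Task

Lay the crosspiece (the longer of the two loose wooden battens, the one with screw holes) flat on the jig's board, between the two low side strips and in front of the back rail, its long side along the rail, and let go of it. Then take the carriage by its knob and push it forward until its sprung pad presses the crosspiece flush against the rail with a steady force of about 10 N (the pad pushed in about half of its travel), never slamming it. Finish while still holding the knob and keeping that push, as the third hand for somebody who will drive the screws from behind; leave the offcut, the candle and the jam jar where they are.

Things in the scene. Friction and masses are not known exactly. Their poses are not given: they have to be found in the camera images.
- jig: wooden jig fixed to the table: base board 310 x 190 x 15 mm, its flat top (the bed) at z = 15 mm. Origin: underside; +x is the pushing direction, from carriage to back rail, roughly away from the robot (up to 0.3 rad off); rail face at x = +100 mm. On the bed two side strips 14 mm wide, 10 mm high, from x = 25 to 100 mm, inner faces at y = +65 and -65 mm
- back_rail: dark wooden rail fixed across the far end of the jig, 20 mm thick, 170 mm long, 45 mm high above the bed; origin in the middle of its front face at its foot, on the bed; axes as the jig's (the front face looks to -x, its length is y)
- carriage (a joint): position of the carriage along the jig's +x (m), 0 = fully back (travel 0.14). It starts between 0 and 0.025. It runs freely (about 1 N of friction), so it is pushed back by the pad's spring when let go. Gap from the unpressed pad's front (noses) to the rail = 0.130 - this value
- pad (a joint): how far the sprung pad is pushed back into the carriage (m): 0 = free, 0.045 = bottomed. Spring without preload, 450 N per m, so 0.022 is 10 N. Relative to an unmoving carriage the pad moves along the jig's -x
- pad_face (a point): midway between the front points of the pad's two domed rubber noses (20 mm balls, 22 mm either side of the middle), 17 mm above the bed. The pad is a wooden plate 70 mm wide and 26 mm high, 6 mm behind the noses' front, on two pins ahead of the carriage
- knob: wooden turned knob standing upright on the steel carriage block (60 x 70 mm, top 50 mm above the table): 26 mm in diameter, 55 mm tall, top 105 mm above the table; origin at its foot on its axis (it can turn on its stem). With the pad free the noses' front is 85 mm ahead (+x) of the knob's axis
- knob_grip (a point): on the knob's axis, 83 mm above the table, a good height to grip it
- crosspiece: loose wooden batten 110 mm long (its y), 34 mm thick (its x), 34 mm high, 0.1 kg, two screw holes through it, seen as dark dots on both of its x faces; origin: centre of its underside. Starts flat on the table beside the jig, to the right or left of it
- offcut: plain batten without holes, 65 mm long (its y), 34 x 34 mm; not wanted; lies on the other side of the jig; origin: centre of its underside
- candle: thick candle, 61 mm across, 131 mm tall, a bystander; origin: centre of its underside
- jam_jar: jam jar, 66 mm across, 90 mm tall, a bystander; origin: centre of its underside
Not all that is in view belongs to the job. Leave any green look-alike of the crosspiece alone.

How it is judged:
By the outcome, as a careful person would: the job done as asked, in the order asked, and still so for the second after the job is handed in, while the arm keeps its last pose, push and grip.
It also fails if it takes over 51 s, if anything falls off the work surface, if the arm or the gripper's body presses on something with over 40 N, if the wrist force passes 120 N, or if a joint passes its speed limit or range.

## Working session

There is one attempt and no reset: what is moved stays moved. The work goes in short steps, Python scripts to look and compute and a shell command to move; the robot and the scene stay as the last step left them, time stands still between calls to the robot, and variables do not carry over. Pictures are saved under pics/ and viewed, at most 11 in all, crops included, and the job is handed in when it is done.

```bash
mkdir -p pics; cat > h.py <<'E'
import numpy as np, cv2
from rig import ctrl, imaging, job
def K(m):
    f=192/np.tan(np.radians(m["fovy"])/2); return np.array([[f,0,m["cx"]],[0,f,m["cy"]],[0,0,1]])
def pose(name,s=None):
    m=imaging.camera_model(name)
    if name!="wrist": return m,np.array(m["R"]),np.array(m["t"])
    s=s or ctrl.state(); T=np.eye(4); T[:3,:3]=s["eef_rot"]; T[:3,3]=s["ee_pos"]
    W=np.linalg.inv(T@np.array(m["T_tool_cam"])); return m,W[:3,:3],W[:3,3]
def ray(name,px,z,s=None):
    m,R,t=pose(name,s); u=cv2.undistortPoints(np.array(px,float).reshape(-1,1,2),K(m),np.array(m["D"],float)).reshape(-1,2)
    d=np.c_[u,np.ones(len(u))]@R; c=-R.T@t
    return c+d*((z-c[2])/d[:,2])[:,None]
def proj(name,X,s=None):
    m,R,t=pose(name,s); return cv2.projectPoints(np.array(X,float).reshape(-1,1,3),cv2.Rodrigues(R)[0],t,K(m),np.array(m["D"],float))[0].reshape(-1,2)
E
python3 - <<'E'
from h import *
s=ctrl.state(); print(s)
for n in("top","scene"):
    im=imaging.read_camera(n); cv2.imwrite(f"pics/{n}0.png",im)
    m,R,t=pose(n); print(n,-R.T@t, R[2])
E
```

```text
{'time': 0.0, 'q': array([ 5.50424557e+01,  2.18420577e+01,  7.43854815e+01, -1.13623096e-03,
        8.38577882e+01, -1.23352063e+01]), 'joint_vel': array([ 0.02935343,  0.03474223, -0.01618339, -0.02181033,  0.0716253 ,
       -0.07996029]), 'joint_efforts': array([-5.77328683e-04, -4.48454797e+01, -2.31276101e+01, -2.75641014e-04,
        4.70788757e-03, -2.44220166e-05]), 'ee_pos': array([211.40484338, 507.45792662, 249.69746795]), 'eef_rot': array([[-9.23061018e-01,  3.84652643e-01, -8.37131202e-04],
       [ 3.84653438e-01,  9.23060245e-01, -1.23184694e-03],
       [ 2.98889351e-04, -1.45907528e-03, -9.99998891e-01]]), 'ft_force': array([0.24725461, 0.4645037 , 0.28958987]), 'moment': array([ 0.02798079, -0.01335301, -0.05550364]), 'gripper_force': 0.0, 'width': 85.49719202306377}
top [ 420.01257133   58.78391141 1196.08596809] [ 0.146812    0.0126839  -0.98908309]
scene [-221.37127077 -361.26490941  804.70798131] [ 0.68888256  0.37493418 -0.62037503]
```

View pics/top0.png

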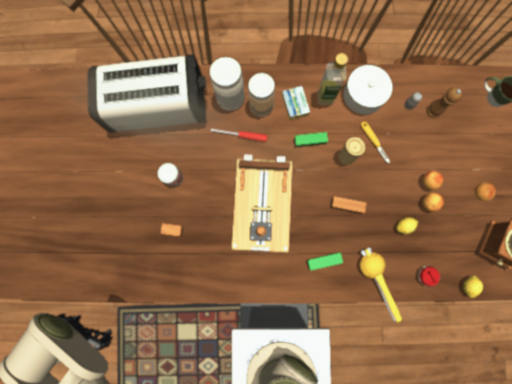

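View pics/scene0.png

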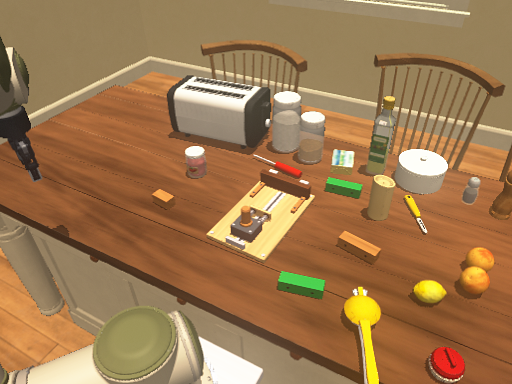

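The top view shows the crosspiece at (349,204) on the right, the offcut at (171,230) and the jig spanning (232..292, 157..250). The candle is at (351,150), the jar at (168,175) and the knob at (261,231).

```bash
python3 - <<'E'
from h import *
im=imaging.read_camera("top"); hsv=cv2.cvtColor(im,cv2.COLOR_BGR2HSV)
for nm,p in(("cross",(349,204)),("off",(171,230)),("bed",(245,210)),("knob",(261,231)),("table",(200,210)),("rail",(264,166))): print(nm,hsv[p[1],p[0]])
def comp(mask,p):
    n,l=cv2.connectedComponents(mask); return (l==l[p[1],p[0]]).astype(np.uint8)
m=cv2.inRange(hsv,(5,100,150),(14,255,255))
for p in((349,204),(171,230),(261,231)):
    c=comp(m,p); k=max(cv2.findContours(c,0,2)[0],key=cv2.contourArea); r=cv2.minAreaRect(k); 
    q=ray("top",cv2.boxPoints(r),34); print(p,r,c.sum(),'\n',q.round(0)[:,:2].tolist(),q.mean(0).round(1), ray("top",[r[0]],95).round(1))
b=cv2.inRange(hsv,(15,60,140),(30,200,255)); c=comp(cv2.morphologyEx(b,cv2.MORPH_CLOSE,np.ones((5,5))),(245,210))
k=max(cv2.findContours(c,0,2)[0],key=cv2.contourArea); r=cv2.minAreaRect(k); q=ray("top",cv2.boxPoints(r),15); print(r,q.round(1)[:,:2].tolist(),q.mean(0))
cv2.imwrite("pics/crop.png",cv2.resize(im[140:260,160:380],None,fx=3.6,fy=3.6,interpolation=2))
E
```

```text
cross [ 14 154 227]
off [ 15 149 243]
bed [ 23 102 246]
knob [ 15 150 240]
table [ 13 152 121]
rail [ 12 143 125]
(349, 204) ((349.0624084472656, 203.70053100585938), (34.18273162841797, 11.380647659301758), 11.768289566040039) 312 
 [[552.0, -171.0], [590.0, -180.0], [566.0, -291.0], [529.0, -282.0]] [ 559.2 -230.8   34. ] [[ 551.8 -215.6   95. ]]
(171, 230) ((255.5, 191.5), (383.0, 511.0), 90.0) 152167 
 [[1368.0, 1084.0], [1342.0, -900.0], [-28.0, -744.0], [-34.0, 924.0]] [661.9  91.   34. ] [[591.9  79.4  95. ]]
(261, 231) ((255.5, 191.5), (383.0, 511.0), 90.0) 152167 
 [[1368.0, 1084.0], [1342.0, -900.0], [-28.0, -744.0], [-34.0, 924.0]] [661.9  91.   34. ] [[591.9  79.4  95. ]]
((261.87896728515625, 205.0418701171875), (58.45756912231445, 92.75204467773438), 2.726310968399048) [[408.0, 164.3], [724.1, 152.0], [713.2, -49.3], [398.5, -29.5]] [560.95516756  59.38679608  15.        ]
```

View pics/crop.png

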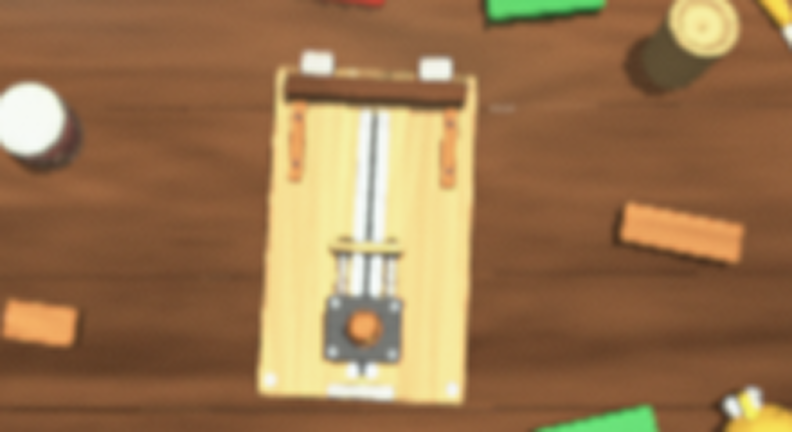

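```bash
cat >> h.py <<'E'
def go(x,y,z,head):
    s=ctrl.state(); R=np.array(s["eef_rot"]); d=R.T@(np.array([x,y,z])-s["ee_pos"])/1000
    h=np.degrees(np.arctan2(R[1,1],R[0,1])); t=(h-head+90)%180-90
    print("t",round(s["time"],2),"delta",d.round(4),"turn",round(np.radians(t),4),"(head",round(h,2),") tilt",R[:2,2].round(4))
E
python3 - <<'E'
from h import *
f=lambda p:np.array(p)/3.6+[160,140]-0.36
c=ray("top",[f(p) for p in((258,395),(463,403),(278,68),(475,75))],15)[:,:2]
print(c.round(1)); x=c[2:].mean(0)-c[:2].mean(0); y=c[[0,2]].mean(0)-c[[1,3]].mean(0)
print("len",np.linalg.norm(x),np.linalg.norm(y),"yaw",np.degrees(np.arctan2(x[1],x[0])),np.degrees(np.arctan2(-y[0],y[1])),"cen",c.mean(0))
print("knob",ray("top",[f((364,327))],105),"candle",ray("top",[f((705,25))],131),"jar",ray("top",[f((28,118))],90))
print("cross top",ray("top",[f(p) for p in((625,203),(743,224),(737,263),(620,240))],34).round(1))
go(559,-231,150,-11.6)
E
```

```text
[[410.  161.6]
 [402.3 -27.5]
 [719.8 145.1]
 [712.  -43.4]]
len 310.1208655411211 188.93822865934249 yaw -2.993465047203939 -2.348443850297797 cen [561.03062775  58.95121564]
knob [[468.45418997  63.1303383  105.        ]] candle [[ 727.36099067 -234.30975247  131.        ]] jar [[656.26871126 364.18998374  90.        ]]
cross top [[ 585.1 -178.8   34. ]
 [ 565.1 -287.9   34. ]
 [ 528.9 -280.7   34. ]
 [ 550.7 -173.1   34. ]]
t 0.15 delta [-0.6049 -0.5479  0.1003] turn 1.3785 (head 67.38 ) tilt [-0.0006 -0.0009]
```

```bash
python3 -m jog '{"translation":[[-0.043,-0.039,0],[-0.086,-0.078,0],[-0.13,-0.117,0],[-0.173,-0.156,0],[-0.216,-0.195,0]],"turn":[0.1,0.25,0.42,0.58,0.75]}' 0 60; python3 -c "
from h import *
go(557.5,-230,180,-11)"
```

```text
time: 0.78
ee_pos: [336.3, 242.9, 250.3]
eef_rot: [[-0.408, 0.913, 0.0], [0.913, 0.408, 0.0], [-0.0, 0.0, -1.0]]
ft_force: [1.5, -0.1, 0.5]
width: 85.7
gripper_force: 0.0
t 0.78 delta [-0.522   0.0087  0.0703] turn 0.6128 (head 24.11 ) tilt [0.0001 0.    ]
```

```bash
python3 -m jog '{"translation":[[-0.058,0.001,0.01],[-0.116,0.002,0.02],[-0.174,0.003,0.03],[-0.232,0.004,0.04],[-0.29,0.005,0.05]],"turn":[0.12,0.24,0.36,0.48,0.613]}'; python3 -c "
from h import *
go(557.5,-230,180,-11)"
```

```text
time: 1.4
ee_pos: [460.8, -19.4, 200.0]
eef_rot: [[0.19, 0.982, 0.0], [0.982, -0.19, 0.0], [0.0, 0.0, -1.0]]
ft_force: [1.1, 1.4, 0.4]
width: 85.6
gripper_force: 0.0
t 1.4 delta [-0.1884  0.135   0.02  ] turn 0.0004 (head -10.98 ) tilt [0.0001 0.0001]
```

```bash
python3 -m jog '{"translation":[[-0.047,0.034,0.005],[-0.094,0.068,0.01],[-0.141,0.101,0.015],[-0.1884,0.135,0.02],[-0.1884,0.135,0.02]],"turn":[0,0,0,0,0]}'; python3 - <<'E'
from h import *
s=ctrl.state(); im=imaging.read_camera("wrist"); cv2.imwrite("pics/w1.png",im)
go(557.5,-230,24,-11)
m=cv2.inRange(cv2.cvtColor(im,cv2.COLOR_BGR2HSV),(5,80,170),(24,255,255))
for k in cv2.findContours(m,0,2)[0]:
    if cv2.contourArea(k)>1500:
        r=cv2.minAreaRect(k); q=ray("wrist",cv2.boxPoints(r),34,s); print(r,q[:,:2].round(1).tolist(),q.mean(0).round(1))
print(proj("wrist",[[557.5,-230,34]],s))
E
```

```text
time: 2.02
ee_pos: [558.4, -230.9, 178.7]
eef_rot: [[0.189, 0.982, -0.001], [0.982, -0.189, 0.0], [0.0, -0.001, -1.0]]
ft_force: [-0.3, 0.1, -0.3]
width: 84.9
gripper_force: 0.0
t 2.08 delta [-0.0014  0.0002  0.1552] turn 0.003 (head -10.83 ) tilt [-0.0014  0.0011]
((494.2183837890625, 279.1097412109375), (56.29021453857422, 96.23916625976562), 46.332218170166016) [[706.1, -362.4], [769.4, -307.2], [805.1, -354.6], [741.5, -415.0]] [ 755.5 -359.8   34. ]
((438.309326171875, 230.8004150390625), (111.80242156982422, 89.28153991699219), 26.323299407958984) [[645.0, -303.1], [684.8, -236.8], [768.1, -297.5], [732.5, -371.5]] [ 707.6 -302.2   34. ]
((103.64930725097656, 178.51809692382812), (94.91413879394531, 26.97418212890625), 70.34617614746094) [[418.7, -162.0], [441.5, -159.0], [444.7, -238.0], [420.2, -241.9]] [ 431.3 -200.2   34. ]
((263.8431091308594, 205.66213989257812), (50.89167404174805, 166.01724243164062), 1.6602822542190552) [[519.7, -322.0], [554.8, -175.0], [594.9, -184.0], [566.0, -332.4]] [ 558.8 -253.3   34. ]
((441.02825927734375, 59.272945404052734), (124.30217742919922, 112.57167053222656), 84.0938491821289) [[672.1, -110.3], [753.6, -118.1], [763.3, -209.8], [673.9, -202.0]] [ 715.7 -160.    34. ]
((334.60400390625, 173.07200622558594), (359.7386169433594, 95.07760620117188), 79.69515228271484) [[582.7, -94.1], [651.9, -96.1], [678.4, -413.1], [585.5, -415.5]] [ 624.6 -254.7   34. ]
[[257.06578687 186.25895266]]
```

View pics/w1.png

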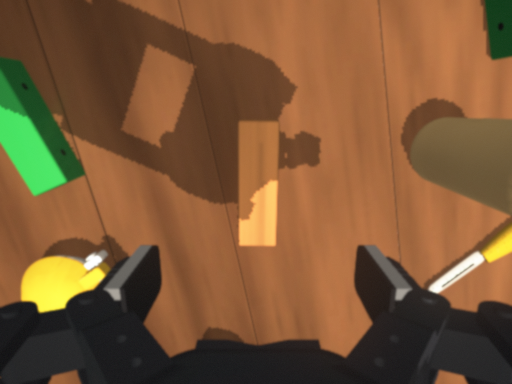

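The wrist view shows the crosspiece upright, with corners about (238,121), (279,122), (276,246) and (239,246). It lies between and parallel to the fingers.

```bash
python3 - <<'E'
from h import *
q=ray("wrist",[(238,121),(279,122),(276,246),(239,246)],34)[:,:2]; print(q.round(1),q.mean(0)); a=(q[0]+q[1]-q[2]-q[3])/2; print(np.linalg.norm(a),np.degrees(np.arctan2(-a[0],a[1])))
c=q.mean(0); go(c[0],c[1],24,-11)
E
```

```text
[[ 552.  -171.7]
 [ 584.4 -178.7]
 [ 563.1 -285.3]
 [ 530.5 -279.1]] [ 557.50021863 -228.69837872]
109.12707256092489 -11.274303221003922
t 2.08 delta [-1.000e-04 -1.000e-04  1.552e-01] turn 0.003 (head -10.83 ) tilt [-0.0014  0.0011]
```

```bash
python3 -m jog '{"translation":[[0,0,0.05],[0,0,0.1],[0,0,0.135],[0,0,0.152],[0,0,0.156]],"turn":[0,0,0,0,0]}'; python3 -m jog '{"translation":[[0,0,0],[0,0,0],[0,0,0],[0,0,0],[0,0,0]],"turn":[0,0,0,0,0]}' 1 50
```

```text
time: 2.7
ee_pos: [557.9, -227.0, 24.3]
eef_rot: [[0.185, 0.983, -0.0], [0.983, -0.185, 0.0], [0.0, -0.0, -1.0]]
ft_force: [-0.4, 0.1, 0.3]
width: 85.5
gripper_force: 0.0
time: 3.32
ee_pos: [558.4, -227.9, 25.4]
eef_rot: [[0.186, 0.983, 0.002], [0.983, -0.186, -0.001], [-0.001, 0.002, -1.0]]
ft_force: [-0.4, 0.1, 6.0]
width: 33.1
gripper_force: 51.3
```

```bash
python3 -m jog '{"translation":[[0,0,-0.04],[0,0,-0.09],[0.04,-0.001,-0.13],[0.095,-0.002,-0.15],[0.155,-0.003,-0.15]],"turn":[0,0,0,-0.07,-0.142]}';python3 -m jog '{"translation":[[0.055,0.0,0],[0.095,0.0,0],[0.12,0.0,0],[0.134,0.0,0],[0.134,0.0,0]],"turn":[0,0,0,0,0]}'; python3 - <<'E'
from h import *
s=ctrl.state(); im=imaging.read_camera("wrist"); cv2.imwrite("pics/w2.png",im); print(s["ee_pos"],s["ft_force"],s["width"])
go(606,57,150,-2.7)
im=imaging.read_camera("top"); cv2.imwrite("pics/top2.png",im)
E
```

```text
time: 3.95
ee_pos: [584.4, -73.7, 176.3]
eef_rot: [[0.044, 0.999, 0.004], [0.999, -0.044, -0.001], [-0.001, 0.004, -1.0]]
ft_force: [1.0, 0.5, -1.6]
width: 33.1
gripper_force: 50.4
time: 4.58
ee_pos: [589.8, 59.3, 174.3]
eef_rot: [[0.044, 0.999, -0.0], [0.999, -0.044, -0.0], [-0.0, -0.0, -1.0]]
ft_force: [-0.1, -0.7, -1.3]
width: 33.4
gripper_force: 50.4
[589.77485406  59.32286807 174.28559523] [-0.07428543 -0.73801377 -1.2647068 ] 33.350739233540686
t 4.62 delta [-0.0009  0.0162  0.0243] turn 0.0021 (head -2.58 ) tilt [-0.0001 -0.0003]
```

View pics/w2.png

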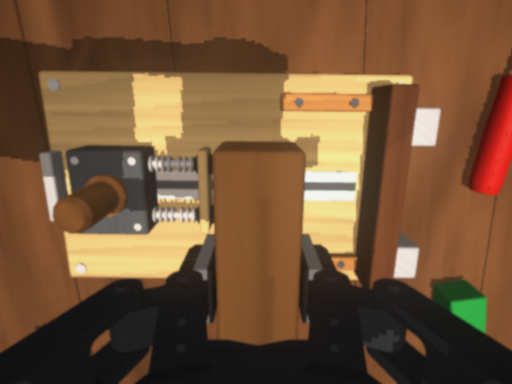

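The wrist view shows the held crosspiece at (260,240), with the jig behind it. The rail foot line runs from about (372,93) to (358,275), the left strip is at (283..372, 95..110), and the knob's foot is near (110,190).

```bash
python3 - <<'E'
from h import *
im=cv2.imread("pics/w2.png")
P=lambda p,z:ray("wrist",p,z)[:,:2].round(1)
print("board near corners",P([(40,72),(70,277)],15).tolist()); print("board left edge far",P([(412,77)],15))
print("rail foot",P([(372,93),(358,265)],15).tolist())
print("strip L top corners: outer near, inner near, inner far",P([(284,95),(281,109),(371,111)],25).tolist())
print("knob top",P([(70,213)],105),"pad plate top mid",P([(205,190)],45))
cv2.imwrite("pics/w2c.png",cv2.resize(im[60:300,260:440],None,fx=3,fy=2.5,interpolation=cv2.INTER_CUBIC))
E
```

```text
board near corners [[415.6, 160.0], [402.9, -27.1]]
board left edge far [[720.5 141.9]]
rail foot [[688.2, 130.8], [682.2, -27.1]]
strip L top corners: outer near, inner near, inner far [[614.1, 132.3], [611.4, 121.5], [684.6, 116.6]]
knob top [[472.1  66. ]] pad plate top mid [[547.3  61.6]]
```

View pics/w2c.png

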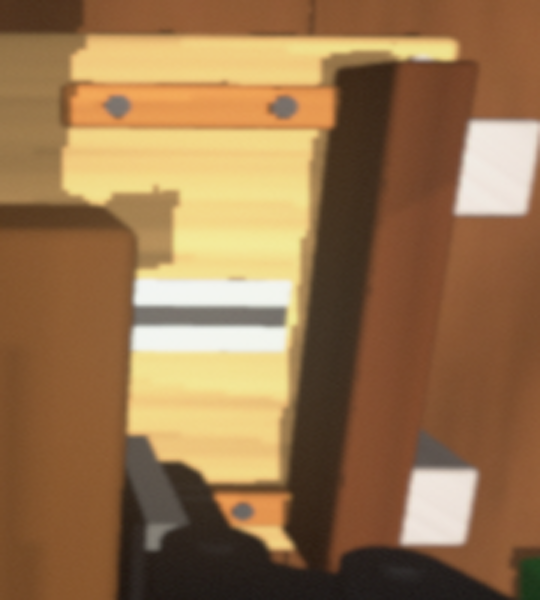

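```bash
python3 -m jog '{"translation":[[-0.002,0.025,0.02],[-0.0023,0.0358,0.06],[-0.0023,0.0358,0.095],[-0.0023,0.0358,0.115],[-0.0023,0.0358,0.124]],"turn":[0.005,0.01,0.01,0.01,0.01]}';python3 -m jog '{"translation":[[0,0,0.003],[0,0,0.005],[0,0,0.007],[0,0,0.009],[0,0,0.009]],"turn":[0,0,0,0,0]}'; python3 - <<'E'
from h import *
go(625.5,55.4,40.5,-3.1); im=imaging.read_camera("wrist"); cv2.imwrite("pics/w3.png",im)
E
```

```text
time: 5.3
ee_pos: [625.2, 54.0, 49.2]
eef_rot: [[0.056, 0.998, -0.002], [0.998, -0.056, 0.0], [-0.0, -0.002, -1.0]]
ft_force: [0.8, 0.3, -0.7]
width: 33.2
gripper_force: 50.4
time: 5.92
ee_pos: [625.5, 55.2, 41.3]
eef_rot: [[0.055, 0.998, -0.0], [0.998, -0.055, -0.0], [-0.0, -0.0, -1.0]]
ft_force: [0.2, 0.1, -1.7]
width: 33.4
gripper_force: 50.4
t 5.92 delta [0.0002 0.     0.0008] turn -0.0008 (head -3.15 ) tilt [-0. -0.]
```

View pics/w3.png

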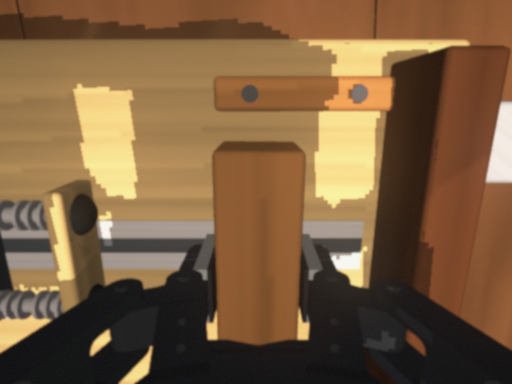

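The piece sits between the strips (left strip at y≈93, piece end at y≈145) with its top near edge parallel to the rail. There is no contact yet, so I'll lower it gently.

```bash
python3 -m jog '{"translation":[[0,0,0.0007],[0,0,0.0014],[0,0,0.0014]],"turn":[0,0,0]}'
```

```text
time: 6.35
ee_pos: [625.5, 55.2, 40.4]
eef_rot: [[0.055, 0.998, 0.0], [0.998, -0.055, -0.0], [-0.0, 0.0, -1.0]]
ft_force: [-2.1, 1.0, 5.7]
width: 33.1
gripper_force: 50.9
```

```bash
python3 -m jog '{"translation":[[0,0,0],[0,0,0],[0,0,0],[0,0,0]],"turn":[0,0,0,0]}' 0.38; python3 -m jog '{"translation":[[0,0,-0.02],[0,0,-0.06],[0,0,-0.11],[0,0,-0.14],[0,0,-0.14]],"turn":[0,0,0,0,0]}'; python3 - <<'E'
from h import *
s=ctrl.state();go(470,64,150,-3.1); im=imaging.read_camera("wrist"); cv2.imwrite("pics/w4.png",im)
E
```

```text
time: 6.85
ee_pos: [625.5, 55.2, 39.9]
eef_rot: [[0.055, 0.998, -0.0], [0.998, -0.055, 0.0], [0.0, -0.0, -1.0]]
ft_force: [-0.4, 0.4, 0.2]
width: 52.8
gripper_force: 0.0
time: 7.48
ee_pos: [626.3, 55.1, 182.3]
eef_rot: [[0.055, 0.998, 0.005], [0.998, -0.055, -0.0], [-0.0, 0.005, -1.0]]
ft_force: [0.3, -0.4, -0.6]
width: 52.9
gripper_force: 0.0
t 7.47 delta [ 0.0003 -0.1567  0.0316] turn -0.0008 (head -3.15 ) tilt [ 0.0049 -0.0005]
```

View pics/w4.png

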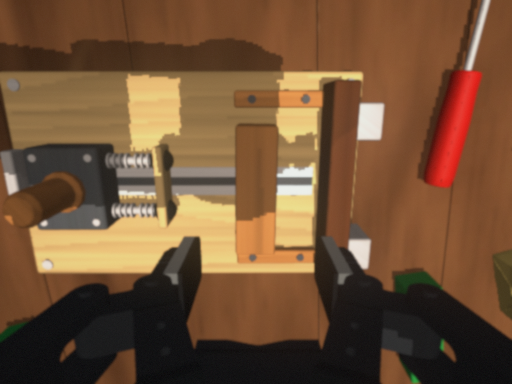

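The piece is lying flat at (236..277, 124..255), between the strips and parallel to the rail. The knob's top is at about (22,208) and its foot at (65,190).

```bash
python3 - <<'E'
from h import *
o=np.array([585.6,57.6]);a=np.radians(-3.1);J=np.array([[np.cos(a),np.sin(a)],[-np.sin(a),np.cos(a)]])
P=lambda p,z:((ray("wrist",p,z)[:,:2]-o)@J.T).round(1).tolist()
print("piece top (jig)",P([(237,125),(276,125),(275,255),(236,254)],49))
print("strips inner",P([(236,107),(321,107),(238,250),(315,250)],25)); print("rail foot",P([(318,107),(314,248)],15))
print("knob top jig",P([(22,207)],105),"foot",P([(62,191)],50),"pad top",P([(160,148),(166,226)],45))
E
```

```text
piece top (jig) [[24.0, 52.3], [54.0, 52.3], [54.6, -57.0], [21.2, -56.0]]
strips inner [[22.0, 65.5], [92.5, 65.5], [21.4, -63.5], [93.4, -63.7]]
rail foot [[91.8, 65.4], [94.3, -66.3]]
knob top jig [[-111.8, 4.3]] foot [[-118.4, 0.4]] pad top [[-37.8, 34.3], [-38.0, -31.8]]
```

```bash
python3 -m jog '{"translation":[[0,-0.04,0],[0.001,-0.095,0],[0.001,-0.14,0],[0.001,-0.156,0],[0.001,-0.156,0]],"turn":[0,0,0,0,0]}' 0; python3 - <<'E'
from h import *
s=ctrl.state();go(469.5,64.8,83,-3.1); im=imaging.read_camera("wrist"); cv2.imwrite("pics/w5.png",im)
E
```

```text
time: 8.15
ee_pos: [468.7, 64.9, 179.1]
eef_rot: [[0.055, 0.998, -0.002], [0.998, -0.055, 0.0], [0.0, -0.002, -1.0]]
ft_force: [0.9, 0.4, 0.8]
width: 85.4
gripper_force: 0.0
t 8.15 delta [-0.0001  0.001   0.0961] turn -0.0009 (head -3.15 ) tilt [-0.0021  0.0002]
```

View pics/w5.png

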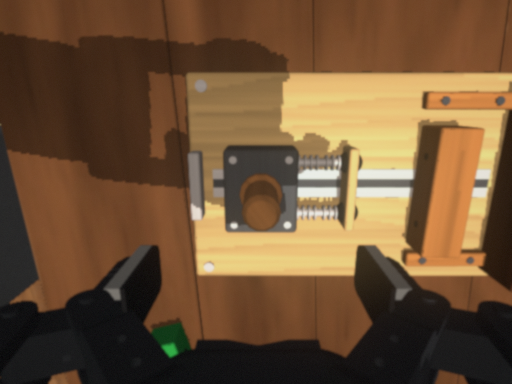

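The knob is centred between the fingers, with its top centre at about (262,212). The crosspiece is intact at (445,190).

```bash
python3 -c "
from h import *
k=ray('wrist',[(262,210)],105)[0];print(k); go(k[0],k[1],83,-3.1)"
```

```text
[472.22263999  67.28593995 105.        ]
t 8.2 delta [0.0027 0.0024 0.0963] turn -0.001 (head -3.16 ) tilt [-0.0011  0.0001]
```

Descend with a small correction and grip.

```bash
python3 -m jog '{"translation":[[0.001,0.002,0.03],[0.001,0.002,0.06],[0.001,0.002,0.085],[0.001,0.002,0.097],[0.001,0.002,0.097]],"turn":[0,0,0,0,0]}'; python3 -m jog '{"translation":[[0,0,0],[0,0,0],[0,0,0],[0,0,0],[0,0,0]],"turn":[0,0,0,0,0]}' 1 50
```

```text
time: 8.82
ee_pos: [472.1, 65.6, 82.3]
eef_rot: [[0.055, 0.998, -0.001], [0.998, -0.055, 0.0], [0.0, -0.001, -1.0]]
ft_force: [-0.2, 0.4, 1.1]
width: 85.6
gripper_force: 0.0
time: 9.45
ee_pos: [472.1, 65.6, 83.5]
eef_rot: [[0.055, 0.998, 0.001], [0.998, -0.055, -0.0], [-0.0, 0.001, -1.0]]
ft_force: [-1.5, -0.2, 7.0]
width: 24.9
gripper_force: 48.9
```

```bash
python3 -m jog '{"translation":[[0,0.006,0],[0,0.015,0],[0,0.024,0],[0,0.032,0],[0,0.038,0]],"turn":[0,0,0,0,0]}'; python3 -m jog '{"translation":[[0,0.002,0],[0,0.005,0],[0,0.008,0],[0,0.011,0],[0,0.014,0]],"turn":[0,0,0,0,0]}';  python3 -m jog '{"translation":[[0,0.003,0],[0,0.006,0],[0,0.009,0],[0,0.012,0],[0,0.015,0]],"turn":[0,0,0,0,0]}'; python3 -c "
from h import *
s=ctrl.state(); print(s['time'],s['ft_force']); cv2.imwrite('pics/w6.png',imaging.read_camera('wrist'))"
```

```text
time: 10.07
ee_pos: [510.3, 63.5, 83.5]
eef_rot: [[0.055, 0.998, 0.001], [0.998, -0.055, -0.0], [-0.0, 0.001, -1.0]]
ft_force: [-1.7, 1.0, 7.0]
width: 24.6
gripper_force: 49.0
time: 10.7
ee_pos: [524.0, 62.8, 83.5]
eef_rot: [[0.055, 0.998, 0.001], [0.998, -0.055, -0.0], [-0.0, 0.001, -1.0]]
ft_force: [-0.1, -0.1, 5.5]
width: 24.8
gripper_force: 49.0
time: 11.32
ee_pos: [538.8, 62.0, 83.5]
eef_rot: [[0.055, 0.998, 0.0], [0.998, -0.055, -0.0], [-0.0, 0.0, -1.0]]
ft_force: [-1.2, -0.0, 5.4]
width: 24.8
gripper_force: 49.0
11.325 [-1.18210123 -0.01523461  5.43178786]
```

View pics/w6.png

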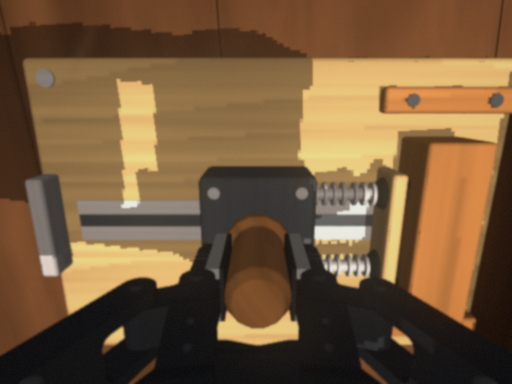

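The carriage moves freely with the knob, and the noses are at the crosspiece (front face about x=415). Continuing slowly.

```bash
python3 -m jog '{"translation":[[0,0.003,0],[0,0.006,0],[0,0.009,0],[0,0.012,0],[0,0.015,0]],"turn":[0,0,0,0,0]}'; for i in 1; do python3 -m jog '{"translation":[[0,0.002,0],[0,0.004,0],[0,0.006,0],[0,0.008,0],[0,0.01,0]],"turn":[0,0,0,0,0]}'; done; python3 -m jog '{"translation":[[0,0.002,0],[0,0.004,0],[0,0.006,0],[0,0.008,0],[0,0.008,0]],"turn":[0,0,0,0,0]}'
```

```text
time: 12.0
ee_pos: [553.8, 61.2, 83.4]
eef_rot: [[0.055, 0.998, 0.0], [0.998, -0.055, -0.0], [-0.0, 0.0, -1.0]]
ft_force: [-0.8, -0.2, 6.2]
width: 25.0
gripper_force: 49.0
time: 12.62
ee_pos: [563.8, 60.6, 83.5]
eef_rot: [[0.055, 0.998, 0.0], [0.998, -0.055, -0.0], [-0.0, 0.0, -1.0]]
ft_force: [-1.3, 0.2, 6.4]
width: 24.8
gripper_force: 49.0
time: 13.25
ee_pos: [571.4, 60.2, 83.5]
eef_rot: [[0.055, 0.998, -0.0], [0.998, -0.055, -0.0], [-0.0, -0.0, -1.0]]
ft_force: [-3.9, -0.5, 7.0]
width: 25.0
gripper_force: 49.2
```

```bash
python3 -m jog '{"translation":[[0,0.002,0],[0,0.004,0],[0,0.006,0],[0,0.008,0],[0,0.01,0]],"turn":[0,0,0,0,0]}'; python3 -m jog '{"translation":[[0,0.001,0],[0,0.002,0],[0,0.003,0],[0,0.003,0],[0,0.003,0]],"turn":[0,0,0,0,0]}'; python3 - <<'E'
from h import *
f=[]
for i in range(5):
    imw=imaging.read_camera("wrist"); f.append(ctrl.state()["ft_force"])
print(np.mean(f,0)); im=imaging.read_camera("top")
cv2.imwrite("pics/w7.png",imw); cv2.imwrite("pics/top7.png",im)
E
```

```text
time: 13.88
ee_pos: [580.4, 59.7, 83.4]
eef_rot: [[0.055, 0.998, -0.003], [0.998, -0.055, 0.0], [-0.0, -0.003, -1.0]]
ft_force: [-8.3, -0.6, 10.5]
width: 24.4
gripper_force: 49.5
time: 14.5
ee_pos: [583.1, 59.6, 83.4]
eef_rot: [[0.055, 0.998, -0.003], [0.999, -0.055, 0.0], [-0.0, -0.003, -1.0]]
ft_force: [-8.9, 0.0, 10.2]
width: 24.7
gripper_force: 49.6
[-9.11408483 -0.49132371 10.19074736]
```

View pics/w7.png

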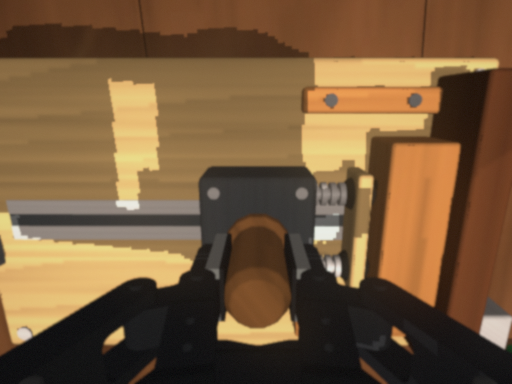

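The crosspiece is against the rail (foot of the rail at x≈435) and the springs are partly compressed. The push is about 9 N including 1 N of friction, so about 4.5 mm more is needed.

```bash
python3 -m jog '{"translation":[[0,0.001,0],[0,0.002,0],[0,0.003,0],[0,0.004,0],[0,0.0045,0]],"turn":[0,0,0,0,0]}'; python3 -m jog '{"translation":[[0,0,0],[0,0,0],[0,0,0],[0,0,0]],"turn":[0,0,0,0]}'; python3 - <<'E'
from h import *
f=[]
for i in range(6):
    imw=imaging.read_camera("wrist"); f.append(ctrl.state()["ft_force"])
print(np.mean(f,0)); cv2.imwrite("pics/w8.png",imw)
a=imaging.read_camera("top"); b=cv2.imread("pics/top0.png"); d=cv2.absdiff(a,b).max(2)
for n,(x,y) in dict(candle=(351,150),jar=(168,175),off=(171,230)).items(): print(n,d[y-12:y+12,x-15:x+15].max())
E
```

```text
time: 15.42
ee_pos: [587.2, 59.4, 83.4]
eef_rot: [[0.055, 0.998, -0.005], [0.999, -0.055, -0.0], [-0.0, -0.005, -1.0]]
ft_force: [-11.9, -0.0, 11.1]
width: 24.6
gripper_force: 49.7
time: 15.92
ee_pos: [587.2, 59.4, 83.4]
eef_rot: [[0.055, 0.998, -0.005], [0.999, -0.055, 0.0], [-0.0, -0.005, -1.0]]
ft_force: [-10.0, -0.6, 11.2]
width: 24.6
gripper_force: 49.7
[-11.14340215  -0.04403948  11.23469818]
candle 16
jar 6
off 5
```

```bash
python3 -c "
from h import *
print(job.hand_in())"
```

```text
the job is handed in; nothing more can be done
None
```

The crosspiece lies flat between the strips and is pressed against the rail at about 10 N (11 N measured, less about 1 N of carriage friction). The gripper still holds the knob, the offcut, candle and jar look unmoved, and I handed the job in at about 16 s.

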